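# Stand the fallen reagent bottle up

### The job

One of the two brown bottles with red caps has fallen over on the bench. Pick it up and stand it upright on its base, cap up, on the open bench top close to where it lay (within about 20 cm); do not let go of it in the air. Leave everything else, such as the other brown bottle, the small white bottle and the tape roll, standing or lying where it is.

Things in the scene. Friction and masses are not known exactly. Their poses are not given: they have to be found in the camera images.
- fallen_mid (a point): Centre of the fallen brown bottle, 125 mm tall, 0.2 to 0.35 kg, loose: straight round body 60 mm in diameter up to 80 mm, then shoulder and red cap (45 mm diameter, top 25 mm). Own z runs along its axis from base to cap, base 62.5 mm along -z; round about z. It starts on its side, axis level 30 mm above the bench, cap to the robot's right (-y) within 0.5 rad. Stood up, this point is 62.5 mm high.
- standing_mid (a point): Centre of the other brown bottle with a red cap, the same in shape (60 mm diameter, 125 mm tall), standing upright on the bench; z points up to its cap. Loose; leave it alone.
- white_mid (a point): Centre of the small white screw-cap bottle, 25 mm diameter, 58 mm tall, standing upright on the bench; z up. Loose; leave it alone.
- tape_mid (a point): Centre of the roll of cream-coloured tape, 61 mm diameter, 19 mm high, lying flat on the bench near its front edge; z up. Loose; leave it alone.
Not all that is in view belongs to the job. What is meant by the part that bears white_mid is not yellow, and is the smaller of those in its own colour.

How it is judged:
By the outcome, as a careful person would: the job done as asked, in the order asked, and still so for the second after the job is handed in, with the robot touching nothing.
It also fails if it takes over 40 s, if anything falls off the work surface, if the arm or the gripper's body presses on something with over 40 N, if the wrist force passes 120 N, or if a joint passes its speed limit or range.

### The arm

A 6-joint arm with a two-finger parallel gripper is mounted at the origin on a cart in front of the work surface, level with it; the furniture and walls round the work are solid. World frame = base frame: x ahead of the robot, y to its left, z up, the work surface at z = 0. Lengths are in mm, angles in rad, forces in N, time in s.
With the tool pointing down it reaches from about 350 to 875 mm from the base axis. Payload 4.2 kg.
Tool frame: the origin (TCP) lies midway between the tips of the shut fingers; the grasp point (between the pads) lies 19 mm behind it; z points along the fingers, y is the line along which they close (so a half turn about z gives the same grasp; the last joint's range is limited). The gripper opens to 85 mm and grips with 20 to 120 N. Pads are 22 mm wide; open, the fingers measure 114 mm over their backs; the gripper's body (76 mm by 85 mm) begins 54 mm behind the grasp point. The pads swing forward as they close: fully open they stand 13 mm farther back than shut.
Start: joints at [-0.875, 0.385, 0.008, 0, -1.194, -0.259], TCP at [264.413, -566.29, 231.312] pointing down, gripper open.
Joint ranges: [-3.14, 3.14], [-1.21, 2.06], [-1.07, 1.41], [-3.16, 2.05], [-2.99, -0.16], [-3.1, 3.1]. Speed limits (rad/s): [2.79, 2.79, 3.14, 3.14, 3.14, 3.14].

### API

Orientations are given as a unit quaternion [x, y, z, w].
In Python, from bench import read_state, get_image, job_done gives the robot as it stands.
- The arm moves only by the tool servo_tool, never from a script. Its arguments are lists of equal length, an entry for each row: "rotation": the turn, a rotation vector about the world's x, y, z scaled (see below), a list of three; "slide": the shift along the world's x, y, z scaled (see below), a list of three; "grip": the opening, from -1 (shut) to 1 (fully open). In form: {"rotation": [[rx, ry, rz], ...], "slide": [[tx, ty, tz], ...], "grip": [grip, ...]}. A call has 1 to 8 rows; each row is the pose to reach, as a shift and turn from the pose commanded when the call began, turning the shorter way round; what a row does not reach only later rows make up. The controller multiplies each number of a shift by 0.2 m and each number of a turn by 360 degrees. A row lasts 1/8 s, in which the tool goes at most 62.5 mm and 10.7 degrees, less where a joint would pass 70% of its speed; a pose out of reach is approached as far as the arm can. A call with a number of a shift or a turn outside -1 to 1 is refused whole. A call with a gripper value outside its range is refused whole. The fingers move at their own pace and stop on an object; the grip force is fixed at half the most. Time passes only in rows, so rows that repeat a pose let the fingers close. It gives the time, the measured TCP pose, the force, the opening and the grip force at its end, in the units of the state.
- read_state(): the state, without advancing time (a new reading comes with each control period).
- get_image(name): name is "side" or "top" or "wrist"; returns a dict with "image" (384x512x3 uint8, red, green, blue), "depth" (384x512 float32, mm along the optical axis (not along the pixel's ray), 0 where there is no reading), "camera_matrix" (3x3 intrinsics, pixels), "rvec" (rotation vector, rad) and "tvec" (3), from world to camera coordinates, as OpenCV has them; the wrist camera has in their place "hand_eye" (4x4, takes a point from camera to tool coordinates, whose origin is the TCP and whose axes are the flange's). Camera axes: x right, y down, z forward; pixel columns grow to the right and rows downward; lengths in mm; the calibration is good to about 2 mm. A picture is of the moment at which its call begins: read the wrist's pose just before it.
- job_done(): hands the job in; it is judged then, once.
The state is a dict: "clock": time; "joints": joint angles; "joint_vel": joint speeds; "joint_efforts": joint torques, N m; "position": TCP position; "ee_rot": TCP orientation; "contact_force": force on the tool from outside, world axes, zero at the start; "wrist_torque": the same for the moment, N m; "gripper_width": finger opening in mm; "grasp_force": force on a finger pad.
Only numpy, scipy, OpenCV 4.12 (cv2) and the standard library are available. Lean on these libraries where they do the work, as an engineer would, in place of code of your own. Each camera call takes 0.05 s, during which the arm holds its last target. There are 200 camera calls.

## Working session

There is one attempt and no reset: what is moved stays moved. The work goes in short steps, Python scripts to look and compute and a tool call to move; the robot and the scene stay as the last step left them, time stands still between calls to the robot, and variables do not carry over. Pictures are saved under pics/ and viewed, at most 10 in all, crops included, and the job is handed in when it is done.

Besides the shell and the picture viewer there is one more tool, called after ">>>" in YAML: its name, and indented under it one key for each argument. servo_tool: Moves the arm, as the interface text tells. Shifts and turns lie within -1 to 1; 1 stands for 0.2 m of shift or 360 degrees of turn. Its arguments: {"type":"object","properties":{"rotation":{"type":"array","items":{"type":"array","items":{"type":"number","minimum":-1,"maximum":1}}},"slide":{"type":"array","items":{"type":"array","items":{"type":"number","minimum":-1,"maximum":1}}},"grip":{"type":"array","items":{"type":"number"}}},"required":["rotation","slide","grip"]}

```bash
mkdir -p pics; cat > h.py <<'E'
from bench import *
import numpy as np, cv2
def snap(n,f):
    d=get_image(n); cv2.imwrite('pics/'+f,d['image'][...,::-1]); return d
def world(d,s=None):
    K=d['camera_matrix'];Z=d['depth'];v,u=np.indices(Z.shape)
    P=np.stack([(u-K[0,2])/K[0,0]*Z,(v-K[1,2])/K[1,1]*Z,Z],-1)
    R=cv2.Rodrigues(np.array(d['rvec'],float))[0]
    return (P-np.array(d['tvec']).ravel())@R
E
python3 - <<'E'
from h import *
s=read_state();print(s)
a=snap('top','t.png');b=snap('side','s.png')
for n,d in(('t',a),('s',b)): np.savez(n+'.npz',im=d['image'],W=world(d),dep=d['depth']);print(d['camera_matrix'],d['rvec'],d['tvec'])
im=np.hstack([a['image'],b['image']])[...,::-1]
E
```

```text
{'clock': 0.0, 'joints': array([-8.75434409e-01,  3.85531690e-01,  6.63031214e-03, -5.19728680e-04,
       -1.19400856e+00, -2.58578366e-01]), 'joint_vel': array([-6.32471986e-06,  5.67713715e-04,  6.86126299e-04, -5.13675586e-04,
       -1.27445751e-03,  1.61249912e-03]), 'joint_efforts': array([ 1.65812544e-03, -3.92289805e+01,  1.88400328e+01,  4.18612942e+00,
       -4.58051931e-03,  3.17207327e-07]), 'position': array([ 264.15165102, -565.78469195,  230.23528108]), 'ee_rot': array([-2.16566160e-01,  9.76267342e-01,  1.04973879e-03, -2.70590778e-04]), 'contact_force': array([0.05880499, 0.21881937, 0.20564803]), 'wrist_torque': array([ 0.02198293, -0.01376151,  0.007713  ]), 'grasp_force': 0.0, 'gripper_width': 85.38014380300706}
[[498.57011935   0.         258.86107471]
 [  0.         498.57011935 190.33985913]
 [  0.           0.           1.        ]] [ 2.12940514 -2.18485848  0.13968637] [  77.36864912  469.22655147 1504.70215716]
[[423.16653157   0.         253.56187138]
 [  0.         423.16653157 192.25734986]
 [  0.           0.           1.        ]] [ 0.1101648  -2.63852906  1.58108996] [ 476.83547652   30.36880794 1287.71204723]
```

View pics/t.png

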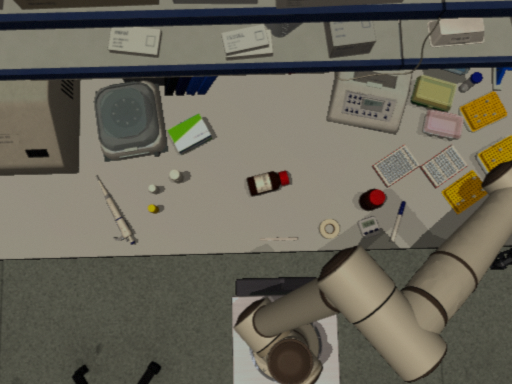

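View pics/s.png

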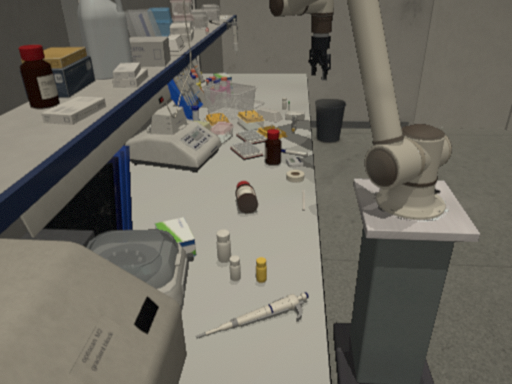

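The top view shows the fallen bottle at about (269,182) with its cap at (285,178). The standing bottle is at (373,199), the tape at (329,229), the small white bottle at (153,188) and a larger white one at (175,175). The shelf overhangs the back of the bench. Next I measure the fallen bottle.

```bash
python3 - <<'E'
from h import *
t=np.load('t.npz');W=t['W'];im=t['im']
def comp(u0,u1,v0,v1,lo=12,hi=150):
    P=W[v0:v1,u0:u1];c=im[v0:v1,u0:u1];m=(P[...,2]>lo)&(P[...,2]<hi);return P[m],c[m].astype(int)
P,c=comp(235,305,160,205)
print(len(P),P.min(0),P.max(0),np.percentile(P[:,2],[50,95]))
cam=-1
(cx,cy),(w,h),a=r=cv2.minAreaRect(P[:,:2].astype(np.float32));print(r)
red=(c[:,0]>120)&(c[:,1]<60);print('red',red.sum(),P[red].mean(0),P[red].min(0),P[red].max(0))
body=P[~red];print('body',body.mean(0))
for n,b in dict(stand=(355,392,183,215),tape=(315,345,215,243)).items():
    Q,_=comp(*b,lo=8);print(n,len(Q),np.median(Q,0),Q.min(0),Q.max(0))
print('bench',np.median(W[210:235,180:250].reshape(-1,3),0))
Q=W[66:77,150:500];print('shelf edge',np.nanpercentile(Q[Q[...,2]>100],[1,50,99],axis=0))
E
```

```text
730 [454.36830363 -25.41996547  23.49485832] [529.69946003 103.89985964  68.37228094] [53.44706217 62.83706529]
((496.25469970703125, 38.451438903808594), (60.540672302246094, 124.653564453125), 13.02355670928955)
red 36 [506.86877333 -11.47002767  51.85518769] [498.16277378 -21.31651184  44.06526628] [516.79743939  -2.65531056  57.44628125]
body [491.86312168  44.65151672  52.19083051]
stand 478 [ 427.86398887 -262.86449139   93.27814754] [ 390.08375672 -347.7315301     8.01869321] [ 486.74232926 -232.09784618  135.43034011]
tape 259 [ 349.8241964  -146.30887683   19.64942674] [ 307.94321692 -190.57361943    8.00331351] [ 390.22156439 -107.67389864   29.10055865]
bench [378.93808756 204.7931179    0.83257782]
shelf edge [[ 722.86632911 -589.82181727  114.50640381]
 [ 726.65726568  -24.64500911  364.03982953]
 [ 807.65916794  321.00816936  389.17478667]]
```

```bash
cat >> h.py <<'E'
from scipy.spatial.transform import Rotation as Ro
th=np.radians(13.);u=np.array([np.sin(th),-np.cos(th),0]);hh=np.array([-np.cos(th),-np.sin(th),0]);k=np.radians(25)
def frame(z): return Ro.from_matrix(np.stack([np.cross(hh,z),hh,z],1))
zg=-np.cos(k)*np.array([0,0,1])-np.sin(k)*u; G=frame(zg); F=Ro.from_rotvec(hh*np.pi/2)*G
p=np.array([496,38,31.]); tg=p+25*zg
def rel(R,t):
    s=read_state();R0=Ro.from_quat(s['ee_rot']);print('rot',((R*R0.inv()).as_rotvec()/(2*np.pi)).round(4),'slide',((t-s['position'])/200).round(3))
E
python3 - <<'E'
from h import *
print(tg,zg,(F.as_matrix()),hh/4)
rel(G,tg+[0,0,200]);rel(F,p+[0,0,230]+25*F.as_matrix()[:,2])
E
```

```text
[493.62328941  48.29466458   8.34230532] [-0.09506842  0.41178658 -0.90630779] [[ 9.50684236e-02 -9.74370065e-01  2.03874892e-01]
 [-4.11786583e-01 -2.24951054e-01 -8.83079177e-01]
 [ 9.06307787e-01 -1.66533454e-16 -4.22618262e-01]] [-0.24359252 -0.05623776  0.        ]
rot [ 0.0673 -0.0332  0.2129] slide [ 1.147  3.071 -0.11 ]
rot [-0.1744  0.0847  0.1916] slide [1.185 2.909 0.101]
```

>>> servo_tool:
  rotation:
    - [-0.058,0.028,0.064]
    - [-0.058,0.028,0.064]
    - [-0.058,0.028,0.064]
    - [-0.058,0.028,0.064]
  slide:
    - [0.395,0.97,0.1]
    - [0.395,0.97,0.1]
    - [0.395,0.97,0.1]
    - [0.395,0.97,0.1]
  grip: [1,1,1,1]

```text
clock: 0.6
position: [341.8, -368.1, 249.4]
ee_rot: [-0.405, 0.892, -0.156, -0.126]
contact_force: [0.3, -0.5, 0.6]
gripper_width: 85.3
grasp_force: 0.0
```

>>> servo_tool:
  rotation:
    - [-0.058,0.028,0.064]
    - [-0.058,0.028,0.064]
    - [-0.058,0.028,0.064]
    - [-0.058,0.028,0.064]
  slide:
    - [0.395,0.97,0.05]
    - [0.395,0.97,0.05]
    - [0.395,0.97,0.05]
    - [0.395,0.97,0.05]
  grip: [1,1,1,1]

```text
clock: 1.1
position: [423.2, -175.0, 260.6]
ee_rot: [-0.557, 0.736, -0.302, -0.238]
contact_force: [-0.5, -1.1, -0.0]
gripper_width: 85.3
grasp_force: 0.0
```

>>> servo_tool:
  rotation:
    - [-0.058,0.028,0.064]
    - [-0.058,0.028,0.064]
    - [-0.058,0.028,0.064]
    - [-0.058,0.028,0.064]
    - [-0.058,0.028,0.064]
    - [-0.058,0.028,0.064]
  slide:
    - [0.395,0.97,0]
    - [0.395,0.97,0]
    - [0.395,0.97,0]
    - [0.395,0.97,0]
    - [0.395,0.97,0]
    - [0.395,0.97,0]
  grip: [1,1,1,1,1,1]

```text
clock: 1.85
position: [500.9, 14.9, 261.2]
ee_rot: [0.661, -0.525, 0.42, 0.332]
contact_force: [1.4, -1.1, 0.6]
gripper_width: 85.2
grasp_force: 0.0
```

```bash
python3 - <<'E'
from h import *
s=read_state();print(s['joints'],s['clock'])
rel(F,p+[0,0,230]+25*F.as_matrix()[:,2]);rel(G,tg+[0,0,150])
E
```

```text
[ 0.75093932  0.3457509  -0.7081138   0.91687352 -1.42194258 -1.12392047] 1.85
rot [-0.0007  0.0001 -0.0005] slide [ 0.001  0.005 -0.054]
rot [ 2.428e-01  5.670e-02 -2.000e-04] slide [-0.036  0.167 -0.514]
```

>>> servo_tool:
  rotation:
    - [0.121,0.028,0]
    - [0.121,0.028,0]
    - [0.121,0.028,0]
    - [0.121,0.028,0]
    - [0.121,0.028,0]
  slide:
    - [-0.018,0.08,-0.2]
    - [-0.018,0.08,-0.2]
    - [-0.018,0.08,-0.2]
    - [-0.018,0.08,-0.2]
    - [-0.018,0.08,-0.2]
  grip: [1,1,1,1,1]

```text
clock: 2.48
position: [497.9, 29.8, 223.5]
ee_rot: [0.769, -0.615, 0.138, 0.104]
contact_force: [0.0, 0.7, -0.1]
gripper_width: 85.0
grasp_force: 0.0
```

>>> servo_tool:
  rotation:
    - [0.121,0.028,0]
    - [0.121,0.028,0]
    - [0.121,0.028,0]
    - [0.121,0.028,0]
    - [0.121,0.028,0]
    - [0.121,0.028,0]
  slide:
    - [-0.018,0.087,-0.25]
    - [-0.018,0.087,-0.25]
    - [-0.018,0.087,-0.25]
    - [-0.018,0.087,-0.25]
    - [-0.018,0.087,-0.25]
    - [-0.018,0.087,-0.25]
  grip: [1,1,1,1,1,1]

```text
clock: 3.22
position: [493.2, 48.1, 170.3]
ee_rot: [0.764, -0.609, -0.166, -0.133]
contact_force: [0.4, 0.6, -0.1]
gripper_width: 85.3
grasp_force: 0.0
```

```bash
python3 - <<'E'
from h import *
s=read_state();print(s['joints'],s['clock'],s['position'])
d=snap('wrist','w.png');rel(G,tg)
H=np.array(d['hand_eye']);K=d['camera_matrix'];Z=d['depth'];v,uu=np.indices(Z.shape)
P=np.stack([(uu-K[0,2])/K[0,0]*Z,(v-K[1,2])/K[1,1]*Z,Z],-1)[Z>0]
P=(P@H[:3,:3].T+H[:3,3])@Ro.from_quat(s['ee_rot']).as_matrix().T+s['position']
q=P[(P[:,2]>12)&(P[:,2]<75)&(abs(P[:,0]-496)<110)&(abs(P[:,1]-38)<110)]
print(len(q),q.min(0),q.max(0),cv2.minAreaRect(q[:,:2].astype(np.float32)))
E
```

```text
[ 0.13657418  0.29767851 -0.18532823 -0.46635245 -1.1695108   0.28989099] 3.225 [493.19894357  48.08284376 170.33209392]
rot [0.0012 0.0004 0.0002] slide [ 0.003 -0.003 -0.812]
9071 [456.39724952 -25.2988148   12.17055921] [533.29181151 104.24886467  60.58999305] ((498.1243896484375, 38.777069091796875), (59.72921371459961, 123.50922393798828), 13.13248062133789)
```

View pics/w.png

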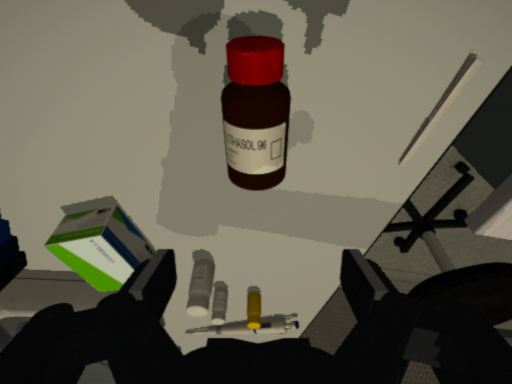

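The wrist view shows the bottle at (256,115), centred between the fingers at (155,290) and (360,290). Its measured centre is (498,39), which agrees with the top view, so I descend and close.

>>> servo_tool:
  rotation:
    - [0.001,0,0]
    - [0.001,0,0]
    - [0.001,0,0]
    - [0.001,0,0]
    - [0.001,0,0]
    - [0.001,0,0]
  slide:
    - [0.01,0,-0.25]
    - [0.01,0,-0.5]
    - [0.01,0,-0.65]
    - [0.01,0,-0.75]
    - [0.01,0,-0.8]
    - [0.01,0,-0.8]
  grip: [1,1,1,1,1,1]

```text
clock: 4.03
position: [496.2, 49.4, 11.4]
ee_rot: [0.764, -0.608, -0.168, -0.137]
contact_force: [0.0, 0.0, -0.1]
gripper_width: 85.5
grasp_force: 0.0
```

>>> servo_tool:
  rotation:
    - [0,0,0]
    - [0,0,0]
    - [0,0,0]
    - [0,0,0]
    - [0,0,0]
    - [0,0,0]
    - [0,0,0]
    - [0,0,0]
  slide:
    - [0,0,0]
    - [0,0,0]
    - [0,0,0]
    - [0,0,0]
    - [0,0,0]
    - [0,0,0]
    - [0,0,0]
    - [0,0,0]
  grip: [-1,-1,-1,-1,-1,-1,-1,-1]

```text
clock: 5.03
position: [496.8, 48.9, 12.8]
ee_rot: [0.764, -0.608, -0.167, -0.138]
contact_force: [-0.7, -1.4, 6.6]
gripper_width: 57.7
grasp_force: 63.9
```

>>> servo_tool:
  rotation:
    - [0,0,0]
    - [0,0,0]
    - [0,0,0]
    - [0,0,0]
    - [0,0,0]
    - [0,0,0]
  slide:
    - [0,0,0.1]
    - [0,0,0.25]
    - [0,0,0.45]
    - [0,0,0.6]
    - [0,0,0.7]
    - [0,0,0.7]
  grip: [-1,-1,-1,-1,-1,-1]

```text
clock: 5.78
position: [497.0, 49.1, 153.7]
ee_rot: [0.764, -0.608, -0.166, -0.139]
contact_force: [-0.1, 0.3, -2.3]
gripper_width: 57.9
grasp_force: 65.2
```

```bash
python3 - <<'E'
from h import *
print(read_state()['contact_force'],read_state()['wrist_torque']);d=snap('wrist','w2.png');b=snap('side','s2.png')
cv2.imwrite('pics/c.png',np.hstack([cv2.resize(d['image'],(400,300)),cv2.resize(b['image'][100:250,150:350],(400,300))])[...,::-1])
E
```

```text
[-0.05224141  0.27850911 -2.31393375] [-1.07463489 -0.14765577  0.01716753]
```

View pics/c.png

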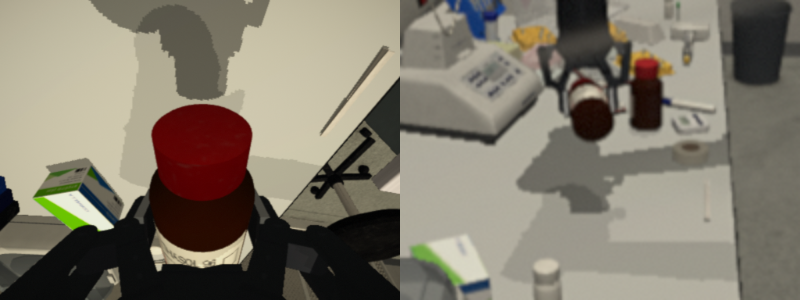

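The grip holds: the bottle hangs between the pads, cap at (200,150) in the left half. Now I turn it upright.

>>> servo_tool:
  rotation:
    - [-0.122,-0.028,0]
    - [-0.122,-0.028,0]
    - [-0.122,-0.028,0]
    - [-0.122,-0.028,0]
    - [-0.122,-0.028,0]
  slide:
    - [0.018,-0.08,0]
    - [0.018,-0.08,0]
    - [0.018,-0.08,0]
    - [0.018,-0.08,0]
    - [0.018,-0.08,0]
  grip: [-1,-1,-1,-1,-1]

```text
clock: 6.5
position: [497.8, 33.8, 149.2]
ee_rot: [0.772, -0.61, 0.138, 0.11]
contact_force: [-0.5, -0.4, -2.1]
gripper_width: 57.9
grasp_force: 65.2
```

>>> servo_tool:
  rotation:
    - [-0.122,-0.028,0]
    - [-0.122,-0.028,0]
    - [-0.122,-0.028,0]
    - [-0.122,-0.028,0]
    - [-0.122,-0.028,0]
    - [-0.122,-0.028,0]
  slide:
    - [0.018,-0.08,0]
    - [0.018,-0.08,0]
    - [0.018,-0.08,0]
    - [0.018,-0.08,0]
    - [0.018,-0.08,0]
    - [0.018,-0.08,0]
  grip: [-1,-1,-1,-1,-1,-1]

```text
clock: 7.25
position: [503.2, 17.0, 150.3]
ee_rot: [0.661, -0.524, 0.421, 0.334]
contact_force: [-0.3, -0.1, -1.6]
gripper_width: 58.0
grasp_force: 65.3
```

```bash
python3 - <<'E'
from h import *
s=read_state();print(s['clock'],s['position'],s['contact_force'],s['wrist_torque'],s['joints']);rel(F,s['position'])
d=snap('wrist','w3.png')
H=np.array(d['hand_eye']);K=d['camera_matrix'];Z=d['depth'];v,uu=np.indices(Z.shape);c=d['image'].astype(int)
m=(Z>0)&(c[...,0]>90)&(c[...,1]<50)&(Z<300)
P=np.stack([(uu-K[0,2])/K[0,0]*Z,(v-K[1,2])/K[1,1]*Z,Z],-1)[m]
P=(P@H[:3,:3].T+H[:3,3])@Ro.from_quat(s['ee_rot']).as_matrix().T+s['position']
print(len(P),P.min(0),P.max(0))
hi=P[P[:,2]>np.percentile(P[:,2],60)]
# plane fit of cap top (RANSAC-free: iterate)
q=hi
for _ in range(8):
    m0=q.mean(0);n=np.linalg.svd(q-m0,full_matrices=False)[2][2];n*=np.sign(n[2]);r=abs((P-m0)@n);q=P[r<1.5]
print('cap top',m0,'n',n,len(q),'tilt',np.degrees(np.arccos(n[2])))
b=snap('side','s3.png')
cv2.imwrite('pics/c3.png',np.hstack([cv2.resize(d['image'],(400,300)),cv2.resize(b['image'][70:220,150:350],(400,300))])[...,::-1])
E
```

```text
7.25 [503.20240241  17.04335596 150.32513495] [-0.26519656 -0.06200064 -1.59328733] [2.36521022 0.54711069 0.0190344 ] [ 0.73560282  0.52012455 -0.79618173  0.980071   -1.2683305  -1.33622657]
rot [ 0.0001 -0.0002 -0.0005] slide [0. 0. 0.]
10842 [477.81279422  13.49133428 199.68511724] [522.11358629  57.339693   223.27772928]
cap top [498.90665966  38.64030921 221.58670424] n [0.00231519 0.00425978 0.99998825] 7667 tilt 0.27778697437866984
```

View pics/c3.png

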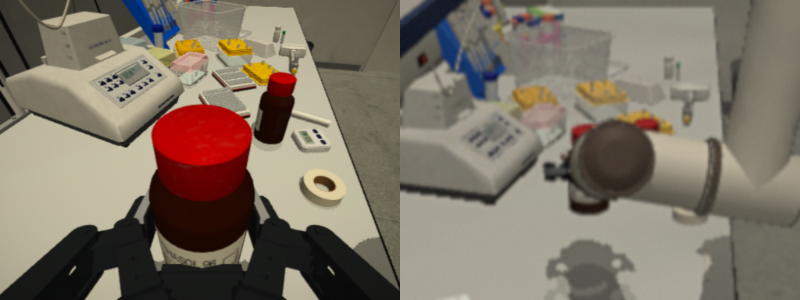

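The bottle is upright (tilt 0.3°), with its cap at (200,150) in the left half and its base about 97 mm above the bench. Now I lower it.

>>> servo_tool:
  rotation:
    - [0,0,0]
    - [0,0,0]
    - [0,0,0]
    - [0,0,0]
    - [0,0,0]
    - [0,0,0]
  slide:
    - [0,0,-0.1]
    - [0,0,-0.25]
    - [0,0,-0.37]
    - [0,0,-0.43]
    - [0,0,-0.45]
    - [0,0,-0.45]
  grip: [-1,-1,-1,-1,-1,-1]

```text
clock: 8.1
position: [503.7, 17.2, 61.9]
ee_rot: [0.66, -0.524, 0.422, 0.334]
contact_force: [0.1, 0.2, -1.9]
gripper_width: 57.6
grasp_force: 65.3
```

>>> servo_tool:
  rotation:
    - [0,0,0]
    - [0,0,0]
    - [0,0,0]
  slide:
    - [0,0,-0.01]
    - [0,0,-0.02]
    - [0,0,-0.02]
  grip: [-1,-1,-1]

```text
clock: 8.48
position: [503.4, 17.2, 57.4]
ee_rot: [0.661, -0.524, 0.422, 0.334]
contact_force: [0.4, -0.1, -2.5]
gripper_width: 57.8
grasp_force: 65.3
```

>>> servo_tool:
  rotation:
    - [0,0,0]
    - [0,0,0]
    - [0,0,0]
  slide:
    - [0,0,-0.01]
    - [0,0,-0.01]
    - [0,0,-0.01]
  grip: [-1,-1,-1]

```text
clock: 8.85
position: [503.4, 17.1, 55.3]
ee_rot: [0.661, -0.523, 0.422, 0.334]
contact_force: [0.4, 0.5, -3.3]
gripper_width: 57.7
grasp_force: 65.3
```

>>> servo_tool:
  rotation:
    - [0,0,0]
    - [0,0,0]
    - [0,0,0]
  slide:
    - [0,0,-0.007]
    - [0,0,-0.007]
    - [0,0,-0.007]
  grip: [-1,-1,-1]

```text
clock: 9.22
position: [503.4, 17.1, 53.9]
ee_rot: [0.661, -0.523, 0.422, 0.334]
contact_force: [-0.8, 0.0, -2.7]
gripper_width: 57.8
grasp_force: 65.3
```

Still no contact, so I go down in 1 mm steps.

>>> servo_tool:
  rotation:
    - [0,0,0]
    - [0,0,0]
    - [0,0,0]
  slide:
    - [0,0,-0.005]
    - [0,0,-0.005]
    - [0,0,-0.005]
  grip: [-1,-1,-1]

```text
clock: 9.6
position: [503.4, 17.1, 52.9]
ee_rot: [0.661, -0.523, 0.422, 0.334]
contact_force: [-0.2, 0.2, -1.8]
gripper_width: 57.9
grasp_force: 65.3
```

>>> servo_tool:
  rotation:
    - [0,0,0]
    - [0,0,0]
    - [0,0,0]
  slide:
    - [0,0,-0.005]
    - [0,0,-0.005]
    - [0,0,-0.005]
  grip: [-1,-1,-1]

```text
clock: 9.98
position: [503.5, 17.1, 52.6]
ee_rot: [0.66, -0.523, 0.422, 0.334]
contact_force: [-1.3, 2.7, 3.1]
gripper_width: 57.5
grasp_force: 65.6
```

Contact: the vertical force rose by about 5 N. I release, then back out along the tool axis.

>>> servo_tool:
  rotation:
    - [0,0,0]
    - [0,0,0]
    - [0,0,0]
    - [0,0,0]
    - [0,0,0]
    - [0,0,0]
  slide:
    - [0,0,0]
    - [0,0,0]
    - [0,0,0]
    - [0,0,0]
    - [0,0,0]
    - [0,0,0]
  grip: [-0.2,0.5,1,1,1,1]

```text
clock: 10.72
position: [503.4, 17.1, 51.9]
ee_rot: [0.661, -0.524, 0.422, 0.334]
contact_force: [-0.1, -0.3, -0.4]
gripper_width: 85.3
grasp_force: 0.0
```

>>> servo_tool:
  rotation:
    - [0,0,0]
    - [0,0,0]
    - [0,0,0]
    - [0,0,0]
    - [0,0,0]
    - [0,0,0]
  slide:
    - [-0.02,0.088,0.042]
    - [-0.06,0.264,0.126]
    - [-0.1,0.44,0.21]
    - [-0.1,0.44,0.35]
    - [-0.1,0.44,0.5]
    - [-0.1,0.44,0.5]
  grip: [1,1,1,1,1,1]

```text
clock: 11.48
position: [483.7, 105.8, 153.3]
ee_rot: [0.661, -0.524, 0.422, 0.332]
contact_force: [-0.0, -0.2, 0.0]
gripper_width: 85.5
grasp_force: 0.0
```

```bash
python3 - <<'E'
from h import *
a=snap('top','t4.png');b=snap('side','s4.png');d=snap('wrist','w4.png')
cv2.imwrite('pics/c4.png',np.hstack([cv2.resize(x,(400,300)) for x in (d['image'],b['image'])])[...,::-1])
cv2.imwrite('pics/c5.png',a['image'][...,::-1])
E
```

```text
(no output)
```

View pics/c4.png

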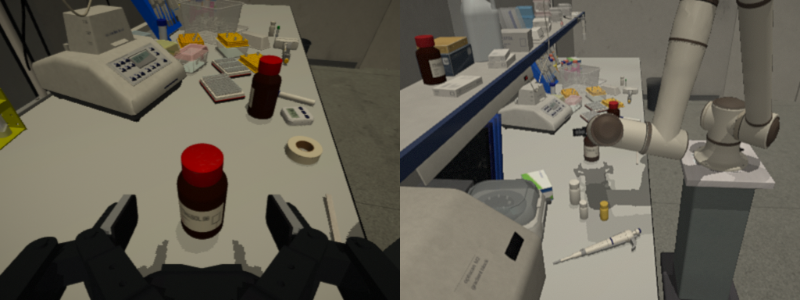

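View pics/c5.png

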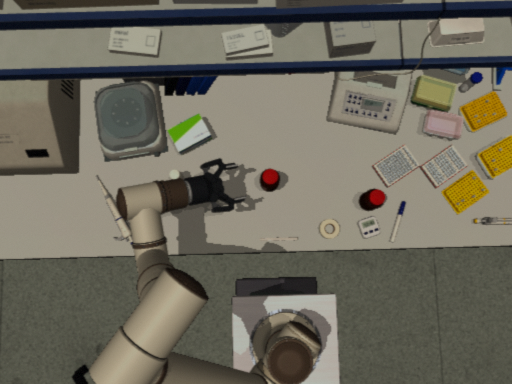

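The bottle stands upright with its cap at (270,180) in the top view. The robot is clear of it, and the other bottle, the white bottles and the tape roll are where they were.

```bash
python3 -c "
from bench import *
print(job_done())"
```

```text
the job is handed in; nothing more can be done
None
```

The fallen bottle now stands upright, cap up, where it lay; it was released only once its base touched the bench, nothing else was moved, and the job was handed in at about 11.6 s.

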